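# Clamp a vial in the bottle shaker

## Robot

A 6-joint arm with a two-finger parallel gripper is mounted at the origin on the work surface. World frame = base frame: x ahead of the robot, y to its left, z up, the work surface at z = 0. Lengths are in m, angles in rad, forces in N, time in s.
With the tool pointing down it reaches from about 0.425 to 0.95 m from the base axis. Payload 3.5 kg.
Tool frame: the origin (TCP) lies at the very end of the fingers, on their centre line; the grasp point (between the pads) lies 19 mm behind it; z points along the fingers, y is the line along which they close (so a half turn about z gives the same grasp; the last joint's range is limited). The gripper opens to 85 mm and grips with 20 to 120 N. Pads are 22 mm wide; open, the fingers measure 114 mm over their backs; the gripper's body (76 mm by 85 mm) begins 54 mm behind the grasp point. The pads swing forward as they close: fully open they stand 13 mm farther back than shut.
Start: joints at [-1.298, 0.286, 1.577, -0, 1.279, -0.15], TCP at [0.277, -0.616, 0.231] pointing down, gripper open.
Joint ranges: [-2.77, 2.77], [-0.9, 2.22], [0.21, 2.48], [-1.53, 4.67], [0.24, 2.81], [-2.84, 2.84]. Speed limits (rad/s): [2.79, 2.79, 3.14, 3.14, 3.14, 3.14].

## Interface

Orientations are given as a unit quaternion [w, x, y, z].
In Python, from workcell import bot gives the robot as it stands.
- The arm moves only by the tool run_rows, called as name(argument=value, ...) on one line, values as JSON. Schema: {"type":"object","properties":{"segments":{"type":"array","items":{"type":"array","prefixItems":[{"type":"array","items":{"type":"number"},"minItems":3,"maxItems":3},{"type":"array","items":{"type":"number"},"minItems":3,"maxItems":3}],"minItems":2,"maxItems":2},"minItems":1,"maxItems":12},"jaw":{"type":"number"},"only":{"type":"string"},"quiet":{"type":"boolean"},"lines":{"type":"string"}},"required":["segments"],"additionalProperties":false}. segments is a list of rows, 1 to 12 of them, each written [[dx, dy, dz], [rx, ry, rz]]: dx, dy, dz in shares of the most that a row can go, 1 being 62.5 mm, then a rotation vector rx, ry, rz in units of 0.1 rad; each row shifts and turns the commanded pose from where the row before left it, along the tool's axes as they then stand; what a row does not reach is not made up. A row lasts 1/8 s, in which the tool goes at most 0.0625 m and 0.188 rad, less where a joint would pass 70% of its speed; a pose out of reach is approached as far as the arm can. jaw is the finger opening in m, set as the call begins (left out keeps the last). The fingers move at their own pace and stop on an object; the grip force is fixed at half the most. Time passes only in rows, so rows that do not move let the fingers close. The tool returns the time, the measured TCP pose, the force, the opening and the grip force at its end. only (a regular expression) keeps the lines of the reply that match it, lines (a string "A,B") keeps lines A to B, and quiet returns only ok. Input that does not fit is refused with a message, and nothing moves.
- bot.get_obs(): the state, without advancing time (a new reading comes with each control period).
- bot.get_image(name): name is "side" or "top"; returns a dict with "img" (400x640x3 uint8, blue, green, red), "fx", "fy", "cx", "cy" (pixels), "pose" (4x4, takes a point from camera to world coordinates). Camera axes: x right, y up, looking along -z (the intrinsics and any distortion apply to the point x, -y, -z); pixel columns grow to the right and rows downward; lengths in m; the calibration is good to about 2 mm. A picture is of the moment at which its call begins. There is no depth.
- bot.hand_in(): hands the job in; it is judged then, once.
The state is a dict: "time": time; "qpos": joint angles; "joint_velocities": joint speeds; "joint_efforts": joint torques, N m; "ee_pos": TCP position; "tool_rot": TCP orientation; "force": force on the tool from outside, world axes, zero at the start; "torque": the same for the moment, N m; "opening": finger opening in m; "grip_force": force on a finger pad.
Only numpy, scipy, OpenCV 4.12 (cv2) and the standard library are available. Lean on these libraries where they do the work, as an engineer would, in place of code of your own. Each camera call takes 0.05 s, during which the arm holds its last target. There are 200 camera calls.

## Task

Load the tall vial from the tray into the bottle shaker: pull the sprung jaw's knob all the way out until the catch holds it there by itself, stand the vial on the cradle floor in the middle of the V jaw without dropping it, then press the catch's thumb pad down so that it lets go and the spring clamps the vial. Keep the vial upright, and leave the other vials and the things on the bench where they are.

Things in the scene. Friction and masses are not known exactly. Their poses are not given: they have to be found in the camera images.
- tall_vial: The vial to load: amber glass, black cap, paper band; the only tall one in the tray. Body 28 mm in diameter up to 74 mm, then shoulder and 24 mm cap, 95 mm tall in all; 60 to 100 g. Origin: centre of its underside; z up. Stands in the tray in any of its four places (94 to 100 mm apart).
- shaker: Cream bench-top bottle shaker, fixed. Origin on the table under the cradle; z up; +y runs from the housing along the arm to the knob (the way the jaw is pulled out), x across. Housing: y -460 to -150, x -130 to 130, up to 245 mm. The arm is a flat bar 56 mm wide, its top (cradle floor) 62 mm above the table.
- cradle (a point): Point on the cradle floor, 62 mm above the table, where a clamped tall vial's axis stands; axes as the shaker's. On the -y side a fixed V jaw (90 degrees, open to +y), 32 mm high, x -28 to 28, y -45 to -3 mm. On the +y side the sprung jaw, flat face 26 mm wide, its pin ears 38 mm high: face at y -4 mm when shut, 30 mm when caught out.
- pull_knob (a point): Centre of the black round knob on the end of the jaw's rod; moves with the jaw; axes as the shaker's. A cylinder lying along y, 24 mm in diameter (thin 27 mm rim at its outer end), 26 mm long: its ends lie 13 mm either side of this point. 78 mm above the table, nothing beneath it. When shut it is 141 mm from the cradle point.
- catch_pad (a point): Top centre of the catch lever's thumb pad (22 by 18 mm, 109 mm above the table), between the guide block (y 58 to 76 mm of the cradle point) and the knob, 97 mm from the cradle point. The dark steel lever, up to 47 mm above the cradle floor, reaches from here back to its hook at y 27 mm. Pressed 5 to 10 mm down (5 to 8 N) it lifts the hook free; end stop at 12 mm.
- vial_jaw (a joint): Sprung jaw's slide, m, along the shaker's +y: 0 shut (start), 0.036 out at its stop, 0.018 closed on a tall vial in the V. The spring pulls it shut with 7 to 10 N (up to 16 N with the catch; plus 60 N per m/s). In the last 2 mm before the stop the catch's hook drops behind its pin and then holds it out at 0.034; lifting the hook lets the spring shut it.
- tray: Shallow white tray, fixed, 200 (x) by 210 (y) mm, rim 16 mm high, floor 4 mm thick. The four vials stand in two rows along its x and y. Origin: centre of its underside, z up.
- short_vial: Bystander: short amber screw-cap vial, 28 mm diameter and 57 mm tall; stands in the tray. Origin: centre of its underside.
- slim_vial: Bystander: slim amber vial, 17 mm diameter, 61 mm tall; stands in the tray. Origin: centre of its underside.
- wide_jar: Bystander: squat amber jar, 44 mm diameter, 66 mm tall; stands in the tray. Origin: centre of its underside.
- beaker: Bystander: white open plastic beaker, 64 mm across its rim, 75 mm tall; on the table. Origin: centre of its underside.
- cap_pot: Bystander: white lidded pot, 76 mm diameter, 74 mm tall; on the table. Origin: centre of its underside.
- spatula: Bystander: steel lab spatula lying flat, 190 mm long along its x, 9 mm wide, 5 mm thick; on the table. Origin at mid-handle underside.

How it is judged:
On the way, in this order (a step that is already met when the one before it is completed fails the run):
1. the jaw is out at its stop and stays there by itself, knob let go (value of joint vial_jaw above 0.032 m and contact force between the fingers and shaker below 0.2 N), for 0.2 s.
2. the tall vial stands upright on the cradle floor between the jaws (horizontal distance between tall_vial and cradle below 0.016 m and z of tall_vial in the frame of cradle between -0.004 and 0.004 m and angle between tall_vial's own z axis and vertical below 0.1 rad), for 0.2 s.
At the end, for the whole second after the job is handed in: The tall vial stands upright (within 0.1 rad) on the cradle floor (within 4 mm), its axis within 7 mm of the cradle point, at rest and let go, with the sprung jaw closed on it (jaw between 13 and 23 mm) and pressing it with the spring (horizontal distance between tall_vial and cradle below 0.007 m and z of tall_vial in the frame of cradle between -0.004 and 0.004 m and angle between tall_vial's own z axis and vertical below 0.1 rad and value of joint vial_jaw between 0.013 and 0.023 m and contact force between tall_vial and shaker above 4 N and linear speed of tall_vial below 0.02 m/s and contact force between the fingers and tall_vial below 0.1 N); the robot touches nothing.
It fails at once if the tall vial is tipped by more than 0.5 rad (angle between tall_vial's own z axis and vertical above 0.5 rad).
It fails at once if the tall vial is let go more than 6 mm above the cradle floor (dropped in) (horizontal distance between tall_vial and cradle below 0.05 m and z of tall_vial in the frame of cradle above 0.006 m and contact force between the fingers and tall_vial below 0.05 N).
It fails at once if another vial or a thing on the bench is shifted by more than 25 mm (distance of any of short_vial, slim_vial, wide_jar, beaker, cap_pot, spatula from where it was at the start of the episode above 0.025 m).
It also fails if it takes over 64 s, if anything falls off the work surface, if the arm or the gripper's body presses on something with over 40 N, if the wrist force passes 120 N, or if a joint passes its speed limit or range.

## Working session

There is one attempt and no reset: what is moved stays moved. The work goes in short steps, Python scripts to look and compute and a tool call to move; the robot and the scene stay as the last step left them, time stands still between calls to the robot, and variables do not carry over. Pictures are saved under pics/ and viewed, at most 10 in all, crops included, and the job is handed in when it is done.

```bash
ls; mkdir -p pics
```

Create h.py:
```python
import numpy as np, cv2
from workcell import bot
def ray(d,u,v):
    p=np.array(d["pose"]); r=np.array([(u-d["cx"])/d["fx"],-(v-d["cy"])/d["fy"],-1.0])
    return p[:3,3],p[:3,:3]@r
def onz(d,u,v,z):
    o,r=ray(d,u,v); return o+r*(z-o[2])/r[2]
def proj(d,P):
    p=np.array(d["pose"]); c=p[:3,:3].T@(np.array(P)-p[:3,3])
    return d["cx"]+d["fx"]*c[0]/-c[2], d["cy"]-d["fy"]*c[1]/-c[2]
```

Run:
```python
from h import *
for n in("side","top"):
    d=bot.get_image(n); cv2.imwrite(f"pics/{n}0.png",d["img"]); print({k:np.round(v,3).tolist() for k,v in d.items() if k!="img"})
print(bot.get_obs())
```

```text
pics
workcell.py
{'fx': 517.617, 'fy': 517.617, 'cx': 321.211, 'cy': 199.631, 'pose': [[-0.993, 0.054, -0.109, 0.484], [-0.12, -0.587, 0.801, 0.911], [-0.02, 0.808, 0.589, 0.703], [0.0, 0.0, 0.0, 1.0]]}
{'fx': 447.402, 'fy': 447.402, 'cx': 312.098, 'cy': 199.928, 'pose': [[-0.105, 0.973, -0.204, 0.424], [-0.995, -0.102, 0.023, 0.063], [0.002, 0.205, 0.979, 0.976], [0.0, 0.0, 0.0, 1.0]]}
{'time': 0.1, 'qpos': array([-1.29800950e+00,  2.87112506e-01,  1.57806820e+00,  2.28423964e-05,
        1.27859850e+00, -1.50048077e-01]), 'joint_velocities': array([ 0.00071653, -0.00051697, -0.00460013, -0.00062025, -0.0006902 ,
        0.00130427]), 'joint_efforts': array([ 1.13703300e-03, -4.07294261e+01, -2.93699634e+01, -1.01872504e-04,
        3.42228042e-03,  1.00122168e-05]), 'ee_pos': array([ 0.2768211 , -0.61495866,  0.23004152]), 'tool_rot': array([-1.09188808e-03,  9.77734559e-01,  2.09842648e-01, -5.61386325e-05]), 'force': array([0.4030938 , 0.14694226, 0.07817289]), 'torque': array([ 0.01869932, -0.00526449,  0.05773279]), 'grip_force': 0.0, 'opening': 0.08560930270213843}
```

View pics/side0.png

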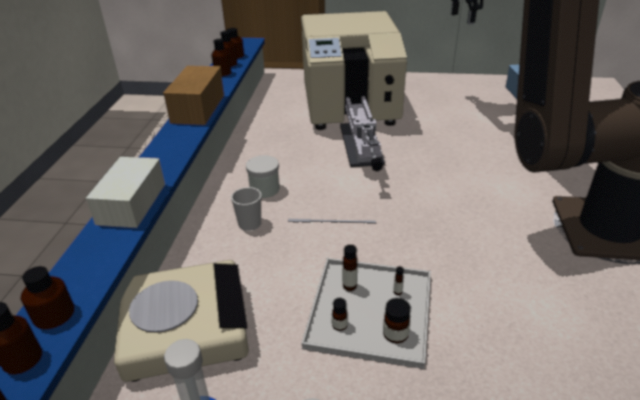

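View pics/top0.png

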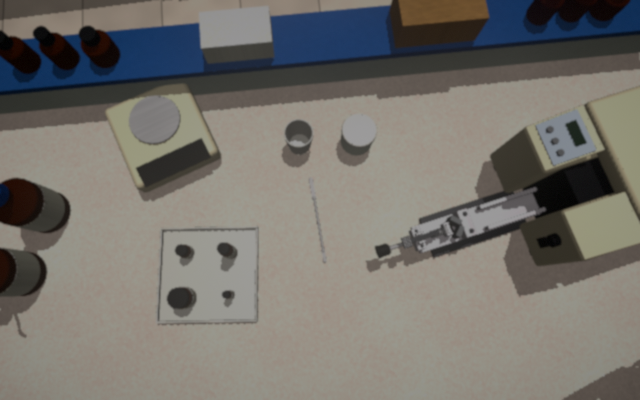

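Side view: the tall vial is at about (350,268) and the knob at (377,162). Top view: the tall vial is at (227,250) and the knob at (383,250), with the arm running right and slightly up from the knob. I'll zoom in on both.

Run:
```python
from h import *
s=cv2.imread("pics/side0.png");t=cv2.imread("pics/top0.png")
f=lambda im,x,y,w,h,k:cv2.resize(im[y:y+h,x:x+w],None,fx=k,fy=k,interpolation=cv2.INTER_CUBIC)
a=f(t,360,180,200,90,4) # 800x360
b=f(s,330,85,80,60*1,4);b=f(s,325,80,80,100,2.4*1) # 192x240
c=f(t,150,220,120,110,2.18)
b=f(s,325,85,80,95,2.52)
e=f(s,300,235,140,120,2)
H=240
row=np.zeros((H,800,3),np.uint8); x=0
for m in(b,c,e):
    m=m[:H]; row[:m.shape[0],x:x+m.shape[1]]=m[:,:800-x]; x+=m.shape[1]+5
cv2.imwrite("pics/z1.png",np.vstack([a,row]))
st,tt=bot.get_image("side"),bot.get_image("top")
def tri(us,ut):
    o1,r1=ray(st,*us);o2,r2=ray(tt,*ut)
    k=np.linalg.lstsq(np.c_[r1,-r2],o2-o1,rcond=None)[0]; p,q=o1+k[0]*r1,o2+k[1]*r2
    return (p+q)/2,np.linalg.norm(p-q)
print("knob",tri((377,162),(383,250)),onz(st,377,162,.078),onz(tt,383,250,.078))
for n,d in(("s",st),("t",tt)):
    g=d["img"].max(2); m=(g<60).astype(np.uint8)
    N,L,S,C=cv2.connectedComponentsWithStats(m)
    for i in range(1,N):
        if 25<S[i,4]<3000: print(n,S[i].tolist(),C[i].round(1))
```

```text
knob (array([ 0.49226531, -0.08784812,  0.08230876]), np.float64(0.0031143319581506596)) [ 0.49075962 -0.0944954   0.078     ] [ 0.49416243 -0.08867225  0.078     ]
s [170, 0, 80, 125, 2428] [223.6  57. ]
s [285, 0, 40, 61, 806] [301.7  17.9]
s [451, 0, 9, 16, 119] [454.9   7. ]
s [465, 0, 19, 24, 267] [473.7   8.9]
s [41, 37, 225, 363, 2514] [139.5 245.4]
s [317, 41, 14, 4, 35] [323.9  42.4]
s [343, 47, 26, 67, 1347] [355.4  74.9]
s [385, 75, 9, 10, 75] [389.   79.4]
s [0, 82, 168, 135, 2919] [ 70.3 140.1]
s [384, 91, 8, 11, 80] [387.5  96. ]
s [385, 119, 10, 7, 54] [389.6 122.1]
s [315, 123, 11, 7, 57] [320.1 126.3]
s [341, 124, 11, 13, 110] [345.7 129.7]
s [357, 128, 4, 9, 32] [358.6 132. ]
s [351, 157, 33, 14, 223] [371.6 163.4]
s [343, 246, 15, 25, 291] [349.8 258.5]
s [214, 264, 33, 65, 1582] [229.5 296.9]
s [21, 266, 54, 65, 2459] [ 46.  299.1]
s [396, 267, 8, 16, 101] [399.  274.5]
s [344, 285, 13, 6, 47] [349.9 287.8]
s [333, 299, 14, 22, 259] [339.4 309.8]
s [385, 299, 25, 32, 676] [397.1 314.3]
s [0, 302, 44, 74, 2163] [ 17.1 343.8]
s [387, 338, 19, 5, 34] [396.4 340.7]
s [0, 390, 7, 10, 37] [  1.9 396. ]
t [524, 0, 107, 33, 2409] [571.7  12.7]
t [34, 27, 46, 51, 1307] [57.4 51.6]
t [79, 26, 41, 49, 1312] [99.1 49.5]
t [0, 31, 41, 51, 1264] [19.3 56.9]
t [206, 50, 10, 9, 35] [210.1  53.5]
t [204, 52, 38, 14, 116] [218.4  60.9]
t [243, 56, 30, 6, 61] [258.5  58.4]
t [567, 121, 18, 25, 238] [575.4 133. ]
t [138, 140, 73, 48, 1473] [173.3 163.1]
t [0, 179, 70, 54, 2554] [ 29.3 207. ]
t [447, 218, 13, 20, 88] [453.9 227.2]
t [218, 244, 15, 12, 134] [225.4 249.5]
t [376, 245, 14, 12, 114] [382.6 250.1]
t [176, 246, 15, 11, 128] [183.  250.7]
t [0, 249, 46, 47, 1438] [ 18.9 275.9]
t [168, 288, 24, 20, 385] [179.6 298. ]
t [223, 292, 8, 6, 38] [226.9 294.4]
```

View pics/z1.png

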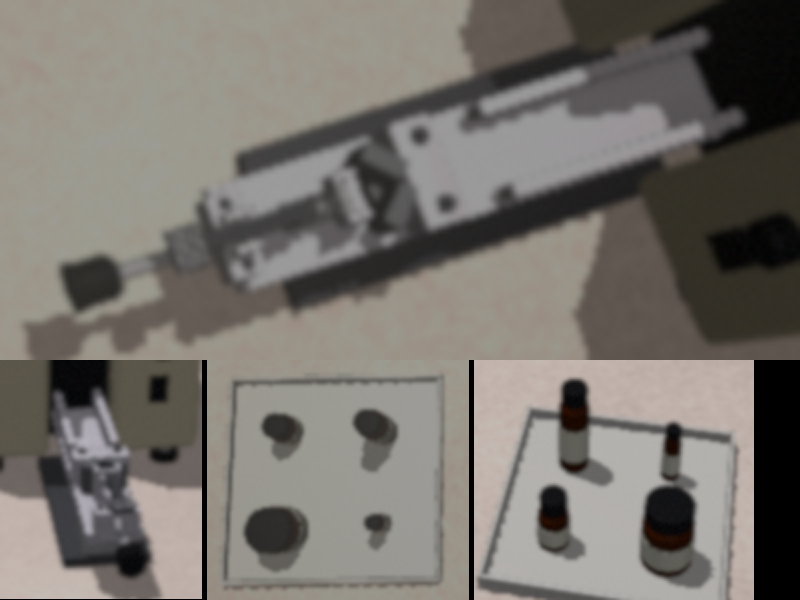

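Add to h.py:
```python
def toolrows(target,yaw=None):
    """remaining displacement in present tool axes and rz (tool down)"""
    from scipy.spatial.transform import Rotation as R
    o=bot.get_obs(); q=o["tool_rot"]; r=R.from_quat([q[1],q[2],q[3],q[0]])
    m=r.as_matrix(); y=np.arctan2(m[1,0],m[0,0])
    print("d tool",(m.T@(np.array(target)-o["ee_pos"])).round(4),"yaw",y.round(3),"down",m[:,2].round(4))
    if yaw is not None: 
        T=np.array([[np.cos(yaw),np.sin(yaw),0],[np.sin(yaw),-np.cos(yaw),0],[0,0,-1]]).T
        print("rotvec",(r.inv()*R.from_matrix(T.T if 0 else np.c_[T[:,0],[np.sin(yaw),-np.cos(yaw),0],[0,0,-1]])).as_rotvec().round(4), "d in target axes",(T.T@(np.array(target)-o["ee_pos"])).round(4))
```

Run:
```python
from h import *
s,t=bot.get_image("side"),bot.get_image("top")
c=lambda x,y:(360+x/4-.375,180+y/4-.375)
w=lambda x,y,z:onz(t,*c(x,y),z)
E1=[w(205,190,.062),w(390,130,.062)];E2=[w(245,288,.062),w(430,228,.062)]
for E in(E1,E2,[w(480,105,.08),w(700,37,.08)],[w(510,195,.08),w(700,130,.08)]):
    v=E[0]-E[1]; print("dir",np.degrees(np.arctan2(v[1],v[0])).round(1))
end=(E1[0]+E2[0])/2; print("end",end, np.linalg.norm(E1[0]-E2[0]))
k=onz(t,382.6,250.1,.078);print("knob",k)
pad=w(187,247,.109);print("pad",pad,np.linalg.norm((k-pad)[:2]))
print("vial base tray corners",[onz(t,u,v,.016).round(3) for u,v in((162,229),(257,228),(257,321),(159,321))])
# tall vial cap: top blob; side cap top
print("cap top", onz(t,224.5,248,.099), "side base bottom", onz(s,349.8,290,.004), "side cap", onz(s,350,249,.099))
# colour blob of the knob in the side image
m=(s["img"].max(2)<45).astype(np.uint8)[150:175,365:390]; ys,xs=np.nonzero(m); print("side knob",xs.mean()+365,ys.mean()+150,xs.min()+365,xs.max()+365,ys.min()+150,ys.max()+150)
print(onz(s,xs.mean()+365,ys.mean()+150,.078))
```

```text
dir 101.9
dir 101.7
dir 101.1
dir 102.6
end [ 0.51007914 -0.1613734   0.062     ] 0.05354684029252188
knob [ 0.49404779 -0.08784732  0.078     ]
pad [ 0.50357942 -0.13090124  0.109     ] 0.04409639408079759
vial base tray corners [array([0.594, 0.37 , 0.016]), array([0.575, 0.166, 0.016]), array([0.381, 0.181, 0.016]), array([0.402, 0.383, 0.016])]
cap top [0.52878747 0.22308554 0.099     ] side base bottom [0.52659218 0.23673675 0.004     ] side cap [0.52787242 0.2304319  0.099     ]
side knob 375.61267605633805 163.57042253521126 365 383 158 170
[ 0.4936462  -0.08753459  0.078     ]
```

The manual's scale: shifts go in shares of 62.5 mm and turns go in units of 0.1 rad. Converting my numbers, -0.05 m is -0.8, -0.17 rad is -1.7.

run_rows(segments=[[[0,0,-0.8],[0,0,0]],[[0,0,-0.8],[0,0,0]],[[0,0,0],[0,0,-1.7]],[[0,0,0],[0,0,-1.7]],[[0,0,0],[0,0,-1.7]],[[0,0,0],[0,0,-1.7]],[[0,0,0],[0,0,-1.7]],[[0,0,0],[0,0,-1.7]],[[0,0,0],[0,0,-1.7]],[[0,0,0],[0,0,-1.65]],[[0,0,0],[0,0,0]]], jaw=0.085)

```text
time: 1.68
ee_pos: [0.277, -0.6155, 0.3312]
tool_rot: [-0.0, 0.631, 0.776, 0.0]
force: [0.2, 0.2, -0.5]
opening: 0.0847
grip_force: 0.0
```

```bash
python3 -c "
from h import *
toolrows([.494,-.088,.2],1.777)"
```

```text
d tool [0.4722 0.3199 0.1313] yaw 1.776 down [-1.e-04  2.e-04 -1.e+00]
rotvec [-0.     -0.0003 -0.0011] d in target axes [0.4719 0.3204 0.1312]
```

Converted, 0.043 m is 0.688, 0.042 m is 0.672.

run_rows(segments=[[[0.688,0.464,0],[0,0,0]],[[0.688,0.464,0],[0,0,0]],[[0.688,0.464,0],[0,0,0]],[[0.688,0.464,0],[0,0,0]],[[0.688,0.464,0],[0,0,0]],[[0.688,0.464,0],[0,0,0]],[[0.688,0.464,0],[0,0,0]],[[0.688,0.464,0],[0,0,0]],[[0.688,0.464,0],[0,0,0]],[[0.688,0.464,0],[0,0,0]],[[0.672,0.48,0],[0,0,0]],[[0,0,0.48],[0,0,0]]])

```text
time: 3.18
ee_pos: [0.4953, -0.0853, 0.3042]
tool_rot: [0.003, 0.629, 0.777, 0.001]
force: [-0.4, -1.0, -1.0]
opening: 0.0855
grip_force: 0.0
```

run_rows(segments=[[[0,0,0.8],[0,0,0]],[[0,0,0.8],[0,0,0]],[[0,0,0],[0,0,0]],[[0,0,0],[0,0,0]]])

```text
time: 3.68
ee_pos: [0.4942, -0.0883, 0.2035]
tool_rot: [0.001, 0.631, 0.776, 0.0]
force: [0.1, -0.8, 0.6]
opening: 0.085
grip_force: 0.0
```

Run:
```python
from h import *
toolrows([.494,-.088,.059],1.777)
s,t=bot.get_image("side"),bot.get_image("top")
f=lambda im,x,y,w,h,k:cv2.resize(im[y:y+h,x:x+w],None,fx=k,fy=k,interpolation=cv2.INTER_CUBIC)
cv2.imwrite("pics/k1.png",np.hstack([f(s["img"],300,40,130,150,3),f(t["img"],330,170,130,150,3)]))
for d in(s,t): print(proj(d,bot.get_obs()["ee_pos"]))
```

```text
d tool [ 0.0006 -0.0005  0.1445] yaw 1.777 down [ 0.0027 -0.0011 -1.    ]
rotvec [ 0.0024  0.0016 -0.0004] d in target axes [ 3.000e-04 -1.000e-04  1.445e-01]
(np.float64(377.531995005849), np.float64(112.4603487210008))
(np.float64(394.3948401445173), np.float64(242.59348182417307))
```

View pics/k1.png

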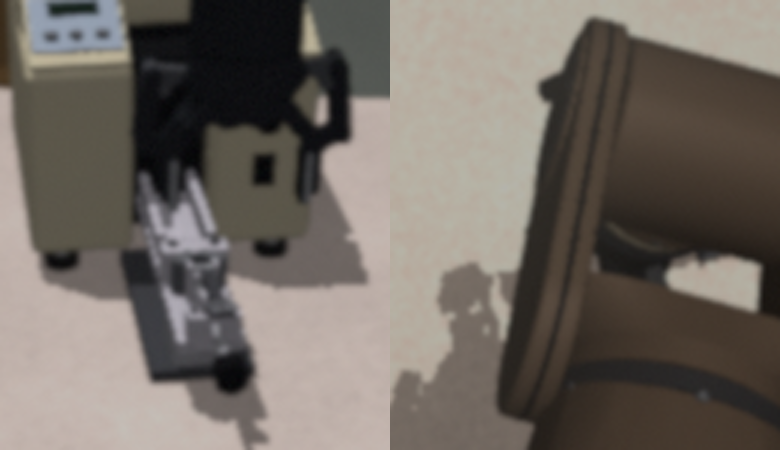

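The crop shows the open fingers at about (358,100) and (403,103) in the side view, centred over the knob at (377,162). I'll descend, grip, and check.

run_rows(segments=[[[0,0,0.8],[0,0,0]],[[0,0,0.8],[0,0,0]],[[0,0,0.48],[0,0,0]],[[0,0,0.224],[0,0,0]],[[0,0,0],[0,0,0]],[[0,0,0],[0,0,0]]])

```text
time: 4.53
ee_pos: [0.4948, -0.0885, 0.0594]
tool_rot: [0.002, 0.63, 0.776, 0.001]
force: [-0.1, -0.1, 0.7]
opening: 0.0851
grip_force: 0.0
```

run_rows(segments=[[[0,0,0],[0,0,0]],[[0,0,0],[0,0,0]],[[0,0,0],[0,0,0]],[[0,0,0],[0,0,0]],[[0,0,0],[0,0,0]],[[0,0,0],[0,0,0]],[[0,0,0],[0,0,0]],[[0,0,0],[0,0,0]]], jaw=0)

```text
time: 5.52
ee_pos: [0.4936, -0.0878, 0.0577]
tool_rot: [0.0, 0.63, 0.776, 0.0]
force: [0.9, 2.7, 4.6]
opening: 0.0223
grip_force: 58.8
```

Converted, 0.006 m is 0.096, 0.003 m is 0.048.

run_rows(segments=[[[0.096,0,0],[0,0,0]],[[0.096,0,0],[0,0,0]],[[0.096,0,0],[0,0,0]],[[0.096,0,0],[0,0,0]],[[0.096,0,0],[0,0,0]],[[0.048,0,0],[0,0,0]],[[0.032,0,0],[0,0,0]],[[0.016,0,0],[0,0,0]],[[0.016,0,0],[0,0,0]],[[0,0,0],[0,0,0]],[[0,0,0],[0,0,0]]])

```text
time: 6.9
ee_pos: [0.4866, -0.0546, 0.0577]
tool_rot: [0.003, 0.63, 0.777, -0.002]
force: [1.4, -9.6, 1.1]
opening: 0.0228
grip_force: 59.0
```

Converted, 0.002 m is 0.032, 0.001 m is 0.016.

run_rows(segments=[[[0.032,0,0],[0,0,0]],[[0.016,0,0],[0,0,0]],[[0.016,0,0],[0,0,0]],[[0,0,0],[0,0,0]],[[0,0,0],[0,0,0]]])

```text
time: 7.52
ee_pos: [0.4862, -0.0526, 0.0578]
tool_rot: [0.005, 0.629, 0.777, -0.003]
force: [2.6, -15.6, -2.3]
opening: 0.0223
grip_force: 58.8
```

run_rows(segments=[[[0.016,0,0],[0,0,0]],[[0.016,0,0],[0,0,0]],[[0,0,0],[0,0,0]],[[0,0,0],[0,0,0]]])

```text
time: 8.02
ee_pos: [0.4863, -0.0526, 0.0578]
tool_rot: [0.007, 0.629, 0.777, -0.004]
force: [2.1, -23.2, -4.9]
opening: 0.0222
grip_force: 58.9
```

The jaw is at its stop: 36 mm of travel, with the force rising. I'll ease back and let go.

Converted, -0.002 m is -0.032.

run_rows(segments=[[[-0.032,0,0],[0,0,0]],[[-0.032,0,0],[0,0,0]],[[-0.032,0,0],[0,0,0]],[[0,0,0],[0,0,0]],[[0,0,0],[0,0,0]]])

```text
time: 8.65
ee_pos: [0.4866, -0.0547, 0.0577]
tool_rot: [0.003, 0.63, 0.777, -0.002]
force: [1.1, -9.3, 0.8]
opening: 0.0223
grip_force: 59.5
```

run_rows(segments=[[[0,0,0],[0,0,0]],[[0,0,0],[0,0,0]],[[0,0,0],[0,0,0]],[[0,0,0],[0,0,0]],[[0,0,0],[0,0,0]],[[0,0,0],[0,0,0]]], jaw=0.085)

```text
time: 9.4
ee_pos: [0.4856, -0.0516, 0.0574]
tool_rot: [0.0, 0.63, 0.776, 0.0]
force: [-0.7, -0.4, -0.1]
opening: 0.0853
grip_force: 0.0
```

run_rows(segments=[[[0,0,-0.64],[0,0,0]],[[0,0,-0.8],[0,0,0]],[[0,0,-0.8],[0,0,0]],[[0,0,-0.32],[0,0,0]],[[0,0,0],[0,0,0]]])

```text
time: 10.02
ee_pos: [0.4867, -0.052, 0.2195]
tool_rot: [0.002, 0.63, 0.776, 0.001]
force: [-0.4, 1.0, -0.2]
opening: 0.085
grip_force: 0.0
```

Run:
```python
from h import *
s=bot.get_image("side")
m=(s["img"].max(2)<45).astype(np.uint8)[150:200,360:395]; N,L,S,C=cv2.connectedComponentsWithStats(m)
for i in range(1,N):
    if S[i,4]>20: print(S[i],C[i]+[360,150],onz(s,*(C[i]+[360,150]),.078))
toolrows([.528,.225,.2],1.777)
```

```text
[ 14   8  11  21 132] [379.35606061 170.14393939] [ 0.48445167 -0.06092386  0.078     ]
[ 0 13 13  3 31] [365.35483871 163.74193548] [ 0.51661364 -0.08479064  0.078     ]
d tool [0.262  0.0983 0.0174] yaw 1.778 down [ 9.e-04 -3.e-04 -1.e+00]
rotvec [0.0008 0.0005 0.0008] d in target axes [0.2621 0.0981 0.0175]
```

Converted, 0.044 m is 0.704, 0.042 m is 0.672.

run_rows(segments=[[[0.704,0.264,0],[0,0,0]],[[0.704,0.264,0],[0,0,0]],[[0.704,0.264,0],[0,0,0]],[[0.704,0.264,0],[0,0,0]],[[0.704,0.256,0],[0,0,0]],[[0.672,0.256,0],[0,0,0]],[[0,0,0],[0,0,0]],[[0,0,0],[0,0,0]]])

```text
time: 11.08
ee_pos: [0.5266, 0.2245, 0.2152]
tool_rot: [-0.001, 0.63, 0.777, -0.002]
force: [-0.4, -0.4, 0.5]
opening: 0.0846
grip_force: 0.0
```

Run:
```python
from h import *
s,t=bot.get_image("side"),bot.get_image("top")
f=lambda im,x,y,w,h,k:cv2.resize(im[y:y+h,x:x+w],None,fx=k,fy=k,interpolation=cv2.INTER_CUBIC)
cv2.imwrite("pics/v1.png",np.vstack([np.hstack([f(s["img"],280,170,133,100,3),f(s["img"],325,85,100,75,4)]),f(t["img"],360,180,200,75,4)[:,:799]]))
toolrows([.528,.225,.2],1.777)
g=s["img"].max(2); m=(g<60).astype(np.uint8)
for y in range(240,295,2):
    xs=np.nonzero(m[y,335:368])[0]+335; print(y,(xs.min(),xs.max()) if len(xs) else None,end=" ")
```

```text
d tool [0.001  0.0011 0.0162] yaw 1.777 down [-2.e-03 -8.e-04 -1.e+00]
rotvec [-0.0021  0.0003 -0.0003] d in target axes [0.0009 0.0011 0.0162]
240 None 242 None 244 None 246 (np.int64(347), np.int64(353)) 248 (np.int64(345), np.int64(354)) 250 (np.int64(345), np.int64(355)) 252 (np.int64(345), np.int64(355)) 254 (np.int64(345), np.int64(355)) 256 (np.int64(345), np.int64(355)) 258 (np.int64(344), np.int64(355)) 260 (np.int64(344), np.int64(355)) 262 (np.int64(343), np.int64(356)) 264 (np.int64(343), np.int64(357)) 266 (np.int64(344), np.int64(356)) 268 (np.int64(344), np.int64(355)) 270 (np.int64(347), np.int64(352)) 272 None 274 None 276 None 278 None 280 None 282 None 284 None 286 (np.int64(344), np.int64(355)) 288 (np.int64(345), np.int64(355)) 290 (np.int64(348), np.int64(352)) 292 None 294 None
```

View pics/v1.png

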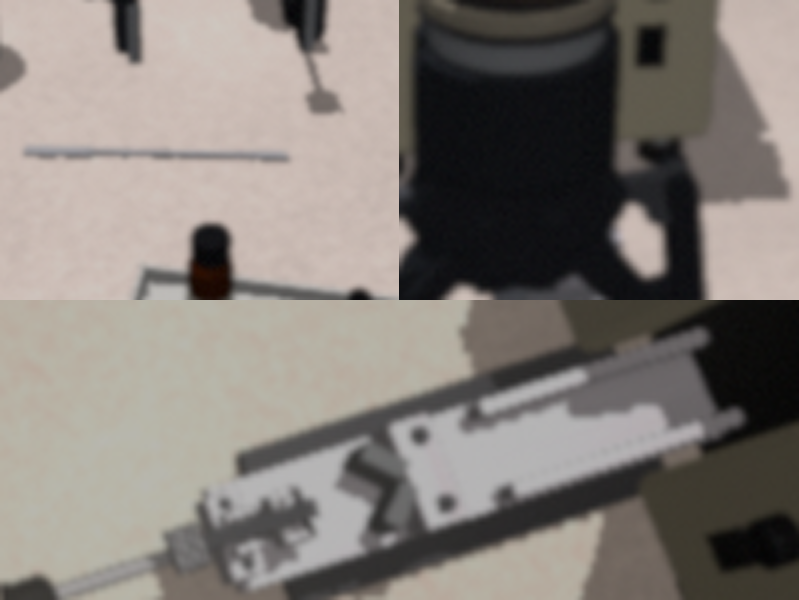

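The top crop shows the jaw held out, the V empty and open, and the knob moved left. In the side view the gripper straddles the vial, whose cap is at (350,250). The vial axis comes out at about (0.527, 0.224), which matches in both views. I'll descend and grip.

run_rows(segments=[[[0,0,0.8],[0,0,0]],[[0,0,0.8],[0,0,0]],[[0,0,0.64],[0,0,0]],[[0,0,0.368],[0,0,0]],[[0,0,0],[0,0,0]],[[0,0,0],[0,0,0]]])

```text
time: 11.92
ee_pos: [0.5286, 0.2245, 0.0556]
tool_rot: [0.001, 0.631, 0.776, 0.001]
force: [0.1, 0.5, 0.0]
opening: 0.085
grip_force: 0.0
```

run_rows(segments=[[[0,0,0],[0,0,0]],[[0,0,0],[0,0,0]],[[0,0,0],[0,0,0]],[[0,0,0],[0,0,0]],[[0,0,0],[0,0,0]],[[0,0,0],[0,0,0]],[[0,0,0],[0,0,0]],[[0,0,0],[0,0,0]]], jaw=0)

```text
time: 12.92
ee_pos: [0.5283, 0.2251, 0.0551]
tool_rot: [0.0, 0.63, 0.776, 0.001]
force: [0.4, -0.1, 5.2]
opening: 0.0264
grip_force: 59.1
```

Converted, -0.045 m is -0.72, -0.03 m is -0.48.

run_rows(segments=[[[0,0,-0.48],[0,0,0]],[[0,0,-0.72],[0,0,0]],[[0,0,-0.72],[0,0,0]],[[0,0,-0.48],[0,0,0]],[[0,0,0],[0,0,0]],[[0,0,0],[0,0,0]]])

```text
time: 13.68
ee_pos: [0.5262, 0.2246, 0.2017]
tool_rot: [-0.001, 0.63, 0.776, -0.002]
force: [0.2, -1.1, -1.3]
opening: 0.0266
grip_force: 59.2
```

Run:
```python
from h import *
toolrows([.5228,-.226,.2],1.777)
s=bot.get_image("side"); cv2.imwrite("pics/l1.png",cv2.resize(s["img"][130:330,230:500],None,fx=2,fy=2))
```

```text
d tool [-0.4402 -0.0959  0.0021] yaw 1.778 down [-0.0041 -0.001  -1.    ]
rotvec [-0.0043  0.0001  0.0008] d in target axes [-0.4403 -0.0956  0.0017]
```

View pics/l1.png

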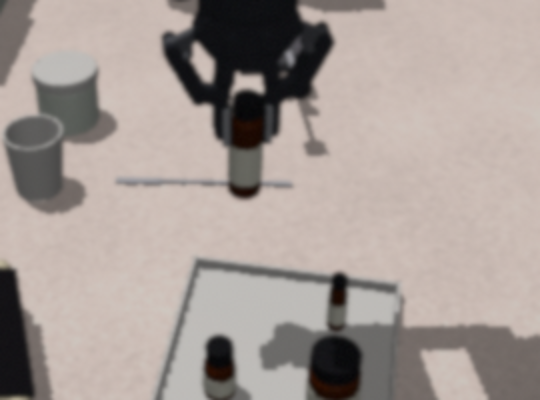

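The vial is held upright between the fingers, with its base at about crop (245,190). The other vials are unmoved. I'll carry it to a point 4 mm on the +y side of the cradle point.

run_rows(segments=[[[-0.48,-0.096,0],[0,0,0]],[[-0.704,-0.1536,0],[0,0,0]],[[-0.704,-0.1536,0],[0,0,0]],[[-0.704,-0.1536,0],[0,0,0]],[[-0.704,-0.1536,0],[0,0,0]],[[-0.704,-0.1536,0],[0,0,0]],[[-0.704,-0.1536,0],[0,0,0]],[[-0.704,-0.1536,0],[0,0,0]],[[-0.704,-0.1536,0],[0,0,0]],[[-0.48,-0.112,0],[0,0,0]],[[-0.384,-0.0896,0],[0,0,0]],[[0,0,0],[0,0,0]]])

```text
time: 15.22
ee_pos: [0.5227, -0.2222, 0.2017]
tool_rot: [-0.002, 0.631, 0.776, -0.0]
force: [-0.3, 0.2, -1.3]
opening: 0.0262
grip_force: 59.2
```

run_rows(segments=[[[0,0,0.48],[0,0,0]],[[0,0,0.32],[0,0,0]],[[0,0,0],[0,0,0]],[[0,0,0],[0,0,0]]])

```text
time: 15.72
ee_pos: [0.5242, -0.2211, 0.1548]
tool_rot: [0.0, 0.63, 0.777, 0.0]
force: [1.0, -0.1, -1.1]
opening: 0.0265
grip_force: 59.1
```

Run:
```python
from h import *
d=np.array([-.2045,.9789,0])
toolrows(np.array([.5228,-.226,.1131])+.004*d,1.777)
s,t=bot.get_image("side"),bot.get_image("top")
f=lambda im,x,y,w,h,k:cv2.resize(im[y:y+h,x:x+w],None,fx=k,fy=k,interpolation=cv2.INTER_CUBIC)
cv2.imwrite("pics/c1.png",np.hstack([f(s["img"],320,60,90,120,4),f(t["img"],390,170,100,120,4)]))
e=bot.get_obs()["ee_pos"];print(proj(s,e-[0,0,.051]),proj(s,[.5228,-.226,.062]),proj(t,[.5228,-.226,.062]))
```

```text
d tool [-0.0004 -0.0024  0.0417] yaw 1.778 down [ 5.e-04 -2.e-04 -1.e+00]
rotvec [0.0004 0.0003 0.0014] d in target axes [-0.0005 -0.0024  0.0417]
(np.float64(365.26652714346835), np.float64(124.55122970330035)) (np.float64(365.5862001179902), np.float64(139.01957622887454)) (np.float64(445.94860500939774), np.float64(229.92045193825692))
```

View pics/c1.png

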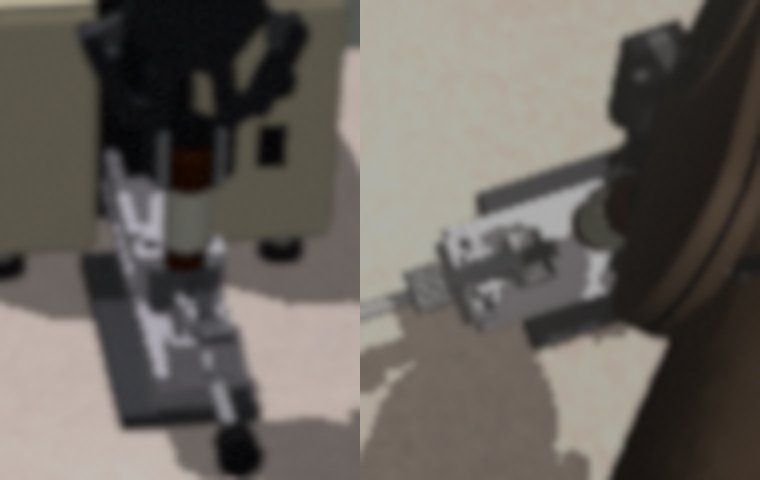

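The vial hangs over the cradle in line with the V: side (367,125), top base at about (449,226), about 2 mm to one side. I'll apply the −2.4 mm correction and lower gently.

run_rows(segments=[[[0,-0.0384,0.16],[0,0,0]],[[0,0,0.24],[0,0,0]],[[0,0,0.16],[0,0,0]],[[0,0,0.064],[0,0,0]],[[0,0,0],[0,0,0]],[[0,0,0],[0,0,0]]])

```text
time: 16.58
ee_pos: [0.5218, -0.2221, 0.1158]
tool_rot: [0.0, 0.63, 0.776, 0.0]
force: [0.6, -0.5, -0.8]
opening: 0.0263
grip_force: 59.1
```

run_rows(segments=[[[0,0,0.016],[0,0,0]],[[0,0,0.016],[0,0,0]],[[0,0,0],[0,0,0]],[[0,0,0],[0,0,0]]])

```text
time: 17.08
ee_pos: [0.5215, -0.2219, 0.1134]
tool_rot: [0.0, 0.63, 0.776, -0.0]
force: [-0.5, -0.0, -0.6]
opening: 0.0261
grip_force: 59.1
```

Run:
```python
from h import *
toolrows(np.array([.5228,-.226,.1131])+.004*np.array([-.2045,.9789,0]),1.777)
```

```text
d tool [-0.0003  0.0004  0.0003] yaw 1.778 down [ 1.e-04 -1.e-04 -1.e+00]
rotvec [0.     0.0001 0.0008] d in target axes [-0.0003  0.0004  0.0003]
```

run_rows(segments=[[[0,0,0.008],[0,0,0]],[[0,0,0.008],[0,0,0]],[[0,0,0],[0,0,0]],[[0,0,0],[0,0,0]]])

```text
time: 17.58
ee_pos: [0.5217, -0.2221, 0.1131]
tool_rot: [0.0, 0.63, 0.776, -0.0]
force: [-1.2, -0.3, 5.0]
opening: 0.0263
grip_force: 59.8
```

run_rows(segments=[[[0,0,0.008],[0,0,0]],[[0,0,0.008],[0,0,0]],[[0,0,0],[0,0,0]],[[0,0,0],[0,0,0]]])

```text
time: 18.08
ee_pos: [0.5218, -0.2222, 0.113]
tool_rot: [0.0, 0.63, 0.776, -0.0]
force: [-2.6, 1.4, 9.3]
opening: 0.0259
grip_force: 60.2
```

Contact at the expected height. I'll release and retreat upward.

run_rows(segments=[[[0,0,-0.016],[0,0,0]],[[0,0,0],[0,0,0]],[[0,0,0],[0,0,0]]])

```text
time: 18.45
ee_pos: [0.5218, -0.2221, 0.113]
tool_rot: [0.0, 0.63, 0.776, -0.0]
force: [-2.0, 0.8, 5.9]
opening: 0.0261
grip_force: 59.5
```

run_rows(segments=[[[0,0,0],[0,0,0]],[[0,0,0],[0,0,0]],[[0,0,0],[0,0,0]],[[0,0,0],[0,0,0]],[[0,0,0],[0,0,0]]], jaw=0.07)

```text
time: 19.08
ee_pos: [0.5215, -0.2219, 0.1122]
tool_rot: [-0.0, 0.63, 0.776, 0.0]
force: [0.1, 0.6, 0.0]
opening: 0.0699
grip_force: 0.0
```

run_rows(segments=[[[0,0,-0.32],[0,0,0]],[[0,0,-0.64],[0,0,0]],[[0,0,-0.8],[0,0,0]],[[0,0,0],[0,0,0]]])

```text
time: 19.58
ee_pos: [0.5244, -0.2237, 0.2301]
tool_rot: [0.006, 0.63, 0.776, 0.001]
force: [-0.2, -0.0, -0.1]
opening: 0.0697
grip_force: 0.0
```

Run:
```python
from h import *
d=np.array([-.2045,.9789,0])
toolrows(np.array([.494,-.088,.125])-.044*d,1.777)
s=bot.get_image("side")
cv2.imwrite("pics/r1.png",cv2.resize(s["img"][60:180,320:410],None,fx=4,fy=4,interpolation=cv2.INTER_CUBIC))
print([proj(s,np.array([.494,-.088,0])-.141*d+[0,0,z]) for z in (.062,.157)])
```

```text
d tool [ 0.096  -0.0029  0.1042] yaw 1.778 down [ 0.0109 -0.0071 -0.9999]
rotvec [0.0092 0.0092 0.0009] d in target axes [ 0.095  -0.002   0.1051]
[(np.float64(365.57285799336626), np.float64(139.01408693944782)), (np.float64(366.7694104549827), np.float64(104.11736346799644))]
```

View pics/r1.png

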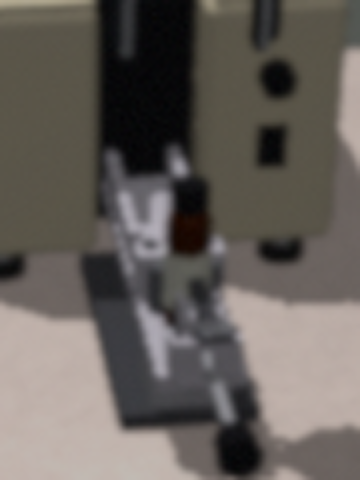

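The vial stands upright in the cradle, cap at about (367,107), and the jaw is still caught out with the knob at (379,172). Next is the thumb pad, with the fingers closed.

Converted, 0.04 m is 0.64, 0.03 m is 0.48.

run_rows(segments=[[[0.48,0,0],[0,0,0]],[[0.64,0,0],[0,0,0]],[[0.4,-0.016,0],[0,0,0]],[[0,0,0],[0,0,0]],[[0,0,0],[0,0,0]],[[0,0,0],[0,0,0]],[[0,0,0],[0,0,0]]], jaw=0)

```text
time: 20.5
ee_pos: [0.5011, -0.1298, 0.2223]
tool_rot: [-0.0, 0.631, 0.776, -0.0]
force: [0.7, -0.2, -0.7]
opening: -0.0003
grip_force: 0.0
```

run_rows(segments=[[[0,0,0.64],[0,0,0]],[[0,0,0.64],[0,0,0]],[[0,0,0.288],[0,0,0]],[[0,0,0],[0,0,0]],[[0,0,0],[0,0,0]]])

```text
time: 21.12
ee_pos: [0.5022, -0.1298, 0.126]
tool_rot: [0.001, 0.63, 0.776, 0.0]
force: [0.1, -1.2, -0.5]
opening: 0.0
grip_force: 0.0
```

Run:
```python
from h import *
d=np.array([-.2045,.9789,0])
toolrows(np.array([.494,-.088,.109])-.044*d,1.777)
s,t=bot.get_image("side"),bot.get_image("top")
f=lambda im,x,y,w,h,k:cv2.resize(im[y:y+h,x:x+w],None,fx=k,fy=k,interpolation=cv2.INTER_CUBIC)
cv2.imwrite("pics/p1.png",np.hstack([f(s["img"],320,60,90,120,4),f(t["img"],370,170,100,120,4)]))
```

```text
d tool [-0.0014  0.0005  0.0171] yaw 1.778 down [ 0.0027 -0.0013 -1.    ]
rotvec [0.0023 0.0018 0.0006] d in target axes [-0.0014  0.0005  0.017 ]
```

View pics/p1.png

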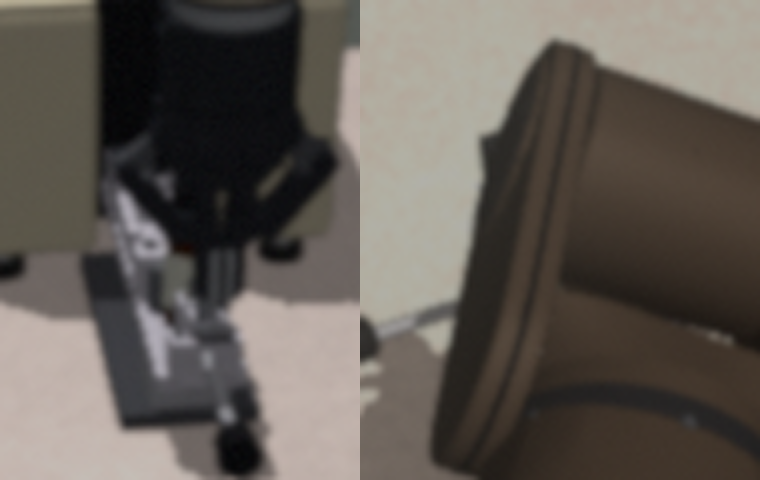

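The closed fingertips are just above the pad, at about (375,137) in the side view, and the vial stands behind them. I'll press down.

run_rows(segments=[[[0,0,0.128],[0,0,0]],[[0,0,0.08],[0,0,0]],[[0,0,0.064],[0,0,0]],[[0,0,0.032],[0,0,0]],[[0,0,0],[0,0,0]]])

```text
time: 21.85
ee_pos: [0.5009, -0.1292, 0.1051]
tool_rot: [0.0, 0.63, 0.776, -0.0]
force: [-0.1, 0.4, 2.6]
opening: -0.0001
grip_force: 1.4
```

run_rows(segments=[[[0,0,0.032],[0,0,0]],[[0,0,0.032],[0,0,0]],[[0,0,0.032],[0,0,0]],[[0,0,0],[0,0,0]],[[0,0,0],[0,0,0]]])

```text
time: 22.48
ee_pos: [0.5007, -0.128, 0.0991]
tool_rot: [-0.001, 0.63, 0.776, 0.001]
force: [-1.4, 5.3, 4.0]
opening: 0.0003
grip_force: 3.0
```

Run:
```python
from h import *
s,t=bot.get_image("side"),bot.get_image("top")
f=lambda im,x,y,w,h,k:cv2.resize(im[y:y+h,x:x+w],None,fx=k,fy=k,interpolation=cv2.INTER_CUBIC)
cv2.imwrite("pics/p2.png",np.hstack([f(s["img"],320,60,90,120,4),f(t["img"],350,200,100,120,4)]))
d=np.array([-.2045,.9789,0])
for q in(0,.018,.034): print(q,proj(s,np.array([.494,-.088,.078])+q*d),proj(t,np.array([.494,-.088,.078])+q*d))
m=(t["img"].max(2)<60).astype(np.uint8); N,L,S,C=cv2.connectedComponentsWithStats(m)
for i in range(1,N):
    if 60<S[i,4]<200 and 340<C[i][0]<400: print(S[i],C[i])
print(bot.get_obs()["force"],bot.get_obs()["ee_pos"])
```

```text
0 (np.float64(375.462655337508), np.float64(163.4537101654727)) (np.float64(382.67874014481157), np.float64(250.1157936414418))
0.018 (np.float64(376.837880253015), np.float64(167.7236439692958)) (np.float64(374.20761341655), np.float64(252.8680823502342))
0.034 (np.float64(378.0896675430313), np.float64(171.61031647251045)) (np.float64(366.6593010451903), np.float64(255.32054653552618))
[368 248  14  12 113] [374.18584071 252.97345133]
[-1.76028535  4.76140172  3.96462582] [ 0.50066679 -0.12799573  0.0991324 ]
```

The knob is now at top pixel (374,253), which corresponds to jaw 0.018, so it has closed on the vial. I'll lift away.

Converted, -0.05 m is -0.8, -0.03 m is -0.48.

run_rows(segments=[[[0,0,-0.08],[0,0,0]],[[0,0,-0.16],[0,0,0]],[[0,0,-0.48],[0,0,0]],[[0,0,-0.8],[0,0,0]],[[0,0,-0.8],[0,0,0]],[[0,0,0],[0,0,0]],[[0,0,0],[0,0,0]]])

```text
time: 23.45
ee_pos: [0.5008, -0.1294, 0.2441]
tool_rot: [0.0, 0.63, 0.776, -0.0]
force: [-0.7, 0.8, 0.6]
opening: 0.0002
grip_force: 0.0
```

run_rows(segments=[[[0.8,0,0],[0,0,0]],[[0.8,0,0],[0,0,0]],[[0.8,0,0],[0,0,0]],[[0.8,0,0],[0,0,0]],[[0,0,0],[0,0,0]],[[0,0,0],[0,0,0]]])

```text
time: 24.2
ee_pos: [0.4594, 0.0663, 0.2429]
tool_rot: [-0.001, 0.63, 0.777, -0.001]
force: [0.0, -1.0, -0.6]
opening: 0.0002
grip_force: 0.0
```

Run:
```python
from h import *
s,t=bot.get_image("side"),bot.get_image("top")
f=lambda im,x,y,w,h,k:cv2.resize(im[y:y+h,x:x+w],None,fx=k,fy=k,interpolation=cv2.INTER_CUBIC)
cv2.imwrite("pics/f1.png",np.hstack([f(s["img"],320,60,90,120,4),f(t["img"],360,180,100,120,4)]))
m=(t["img"].max(2)<60).astype(np.uint8); N,L,S,C=cv2.connectedComponentsWithStats(m)
for i in range(1,N):
    if 60<S[i,4]<300 and 340<C[i][0]<480: print(S[i],C[i],onz(t,*C[i],.157))
```

```text
[447 217  19  21 232] [455.82327586 225.2887931 ] [ 0.51914769 -0.21554225  0.157     ]
[368 248  13  12 111] [373.99099099 252.9009009 ] [ 0.4844613  -0.05822603  0.157     ]
```

View pics/f1.png

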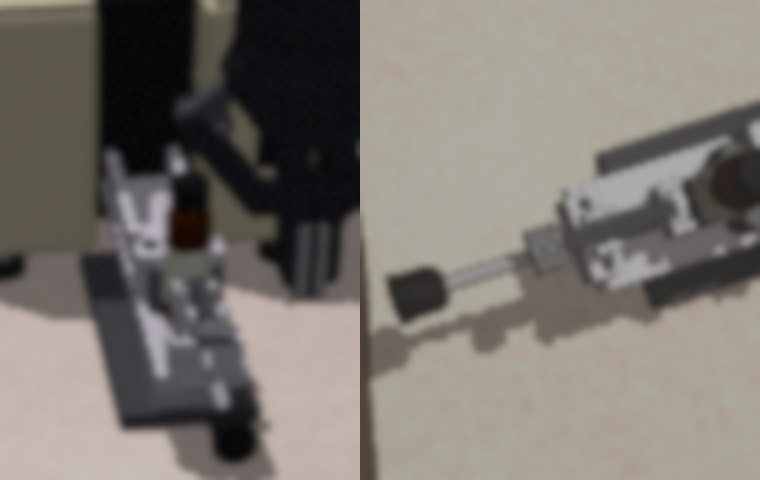

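The vial stands upright in the V with its cap at side (367,107). The jaw is closed on it, the knob is at top (374,253), and the robot is clear. Handing in.

```bash
python3 -c "
from workcell import bot
print(bot.hand_in())"
```

```text
the job is handed in; nothing more can be done
None
```

The tall vial is standing upright in the cradle with the sprung jaw closed on it (knob position matches 18 mm), the robot is clear, and I handed the job in at about 24 s; the hand-in returned no verdict.

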